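# Close the control box and lock its hatch with the quarter-turn fastener

### The job

First push the control box's open hatch down until it is shut. Then stand the tipped-over quarter-turn fastener upright on its foot on the bench and let go of it; take it again from above by its wing grip, line its foot up with the slot in the hatch, push it fully home so that its collar sits on the hatch, turn it a quarter turn clockwise (seen from above) until it stops, and let go. Leave the hand tools lying on the bench where they are.

Things in the scene. Friction and masses are not known exactly. Their poses are not given: they have to be found in the camera images.
- control_box: Grey control box fixed to the bench, 170 (x) x 160 (y) mm, walls 78 mm high, with an aluminium hatch on top. Origin: centre of its underside; x points from the slot side to the hinge side (away from the robot), y to the left, z up. Feet 4 mm high stand out to 100 mm from the centre on both y sides.
- hatch (a joint): Hinge of the aluminium hatch, rad: 0 = shut, grows as it opens upward; starts 0.45 to 0.85 open. It stays where it is left (friction about 0.32 N m); 1 to 3 N on its outside near the free edge push it shut. The hatch is a plate 172 mm long from hinge to free edge, 164 mm wide, 8 mm thick, with the slot through it.
- hinge_mid (a point): Middle of the hinge axis, on the box (x 85 mm, z 82 mm in the box frame); the axis runs along the box's y, in the mid-plane of the hatch's thickness.
- hatch_edge (a point): Middle of the hatch's free edge, on its outer (upper) face, 172 mm from the hinge axis; moves with the hatch.
- slot (a point): Centre of the slot at the upper face of the shut hatch, fixed to the box (x -32 mm, z 86 mm in the box frame), axes as the box. The slot is 65 mm long (along y) and 35 mm wide (along x) and goes through the hatch (8 mm) and the strike bridge under it (7 mm, slot 68 x 38 mm), so the fastener's foot passes only lengthwise along y.
- pocket (a point): Under the strike bridge, 15 mm below slot. Here the foot, once pushed in at least 29 mm below the hatch's upper face, can turn: only clockwise seen from above, from along the box's y to across it, where stops hold it (a quarter turn, play about 0.15 rad). No spring, little friction.
- fastener: Quarter-turn fastener, 88 mm tall, 0.28 to 0.46 kg. Origin: centre of the foot's underside; z runs from foot to grip, x along the length of foot and wing grip. Starts tipped over to its -y side, lying on the foot's edge and the collar's rim, x level, grip raised, z leaning 57 degrees from upright. Upright on the bench its origin is at height 0. A half turn about z makes no difference.
- collar (a point): On the fastener's axis, 32 mm above its origin: underside of its aluminium collar, 66 mm in diameter, 8 mm thick, which lies on the hatch when fully home. Below it a steel shank 27 mm in diameter, then the steel foot bar, 60 (x) x 30 (y) mm, 14 mm high, of which the lowest 5 mm are a 54 x 24 mm nose. Centre of mass about 24 mm above the origin.
- wing (a point): On the fastener's axis, 66 mm above its origin: the black wing grip, 50 (x) x 16 (y) mm, which runs from the collar's top (40 mm) to the upper end (88 mm) and may be pinched across either size. A tall open carton with an outstanding flap stands behind (beyond about 0.6 m ahead of the robot): a hand leaning far back hits it, so stand the fastener up a little nearer to the robot (about 0.45 m ahead).
- pliers_blue: Pliers with blue handles, 182 mm long, 12 mm high, lying loose between fastener and box; leave alone. Origin: underside centre.
- scraper: Paint scraper with black handle and steel blade, 187 mm long, 17 mm high, lying loose in front of the fastener; leave alone. Origin: underside centre.
- hammer: Hammer with wooden handle, 280 mm long, 27 mm high, lying loose behind the fastener; leave alone. Origin: underside centre.

How it is judged:
By the outcome, as a careful person would: the job done as asked, in the order asked, and still so for the second after the job is handed in, with the robot touching nothing.
It also fails if it takes over 72 s, if anything falls off the work surface, if the arm or the gripper's body presses on something with over 40 N, if the wrist force passes 120 N, or if a joint passes its speed limit or range.

### The arm

A 6-joint arm with a two-finger parallel gripper is mounted at the origin on a cart in front of the work surface, level with it; the furniture and walls round the work are solid. World frame = base frame: x ahead of the robot, y to its left, z up, the work surface at z = 0. Lengths are in mm, angles in degrees, forces in N, time in s.
With the tool pointing down it reaches from about 275 to 750 mm from the base axis. Payload 10.2 kg.
Tool frame: the origin (TCP) lies on the centre line of the jaws, within the pads' length; the fingertips stand robot.tcp_to_tips ahead of it and the grasp point (between the pads) lies 6 mm ahead of it (robot.tcp_to_tips is the distance from the TCP to the fingertips, in mm); z points along the fingers, y is the direction in which the jaws open and shut (so a half turn about z gives the same grasp; the last joint's range is limited). The gripper opens to 85 mm and grips with 20 to 120 N. Pads are 22 mm wide; open, the fingers measure 114 mm over their backs; the gripper's body (76 mm by 85 mm) begins 54 mm behind the grasp point. The pads swing forward as they close: fully open they stand 13 mm farther back than shut.
Start: joints at [61.169, 17.928, 85.812, -0, 76.261, -12.8], TCP at [144.998, 504.585, 219.194] pointing down, gripper open.
Joint ranges: [-168.41, 168.41], [-55.51, 124.54], [10.69, 146.95], [-70.63, 250.63], [1, 178], [-165.06, 165.06]. Speed limits (degrees/s): [136.94, 136.94, 172.46, 180, 180, 180].

### API

Orientations are given as a 3x3 rotation matrix whose columns are the frame's x, y, z axes.
In Python, from workcell import robot, viewer gives the robot as it stands. The module is installed in compiled form; this text tells all that it offers.
- The arm moves only by the tool arm_command, never from a script. Its argument "plan" is a list of rows, each a list of 4 numbers: the shift along the world's x, y, z in units of 25 mm (1.0 is 25 mm), then the turn about the world's z in rad. In form: [[dx, dy, dz, twist], ...]. A call has 1 to 10 rows; each row shifts and turns the pose as measured when the row begins; what a row does not reach is not made up. A row lasts 1/10 s, in which the tool goes at most 50 mm and 8.59 degrees, less where a joint would pass 70% of its speed; a pose out of reach is approached as far as the arm can. A call is refused whole if a number of a shift passes 1 or a number of a turn 0.15, either way. A call with a gripper value outside its range is refused whole. "hand" is the gripper command: -1 is fully open, 1 is shut, values between are in proportion, set as the call begins (left out, the last holds). The fingers move at their own pace and stop on an object; "newtons" is the grip in N (left out, the last holds). Time passes only in rows, so rows that do not move let the fingers close. It gives the time, the measured TCP pose, the force and the opening at its end, in the units of the state.
- robot.get_obs(): the state, without advancing time (a new reading comes with each control period).
- viewer.capture(name): name is "scene" or "top" or "wrist"; returns a dict with "img" (480x640x3 uint8, blue, green, red), "z_map" (480x640 float32, mm along the optical axis (not along the pixel's ray), 0 where there is no reading), "camera_matrix" (3x3 intrinsics, pixels), "cam_to_world" (4x4, takes a point from camera to world coordinates); the wrist camera has in their place "tool_from_camera" (4x4, takes a point from camera to tool coordinates, whose origin is the TCP and whose axes are the flange's). Camera axes: x right, y down, z forward; pixel columns grow to the right and rows downward; lengths in mm; the calibration is good to about 2 mm. The wrist camera is an equidistant fisheye: a pixel r from the principal point sees the ray r / f radians off the axis. A picture is of the moment at which its call begins: read the wrist's pose just before it.
- robot.job_done(): hands the job in, once; it reports no verdict.
The state is a dict: "t": time; "joint_positions": joint angles; "dq": joint speeds; "joint_efforts": joint torques, N m; "tool_pos": TCP position; "ee_rot": TCP orientation; "force": force on the tool from outside, world axes, zero at the start; "torque": the same for the moment, N m; "opening": opening from 0.0 (shut) to 1.0 (fully open).
Only numpy, scipy, OpenCV 4.12 (cv2) and the standard library are available. Lean on these libraries where they do the work, as an engineer would, in place of code of your own. Each camera call takes 0.05 s, during which the arm holds its last target. There are 200 camera calls.

## Working session

There is one attempt and no reset: what is moved stays moved. The work goes in short steps, Python scripts to look and compute and a tool call to move; the robot and the scene stay as the last step left them, time stands still between calls to the robot, and variables do not carry over. Pictures are saved under pics/ and viewed, about 8 in all and at most 12, crops included, and the job is handed in when it is done.

Besides the shell and the picture viewer there is one more tool, called after "Request:" as name(argument=value, ...) on one line, values as JSON. arm_command: Moves the arm, as the interface text tells. Its arguments: {"type":"object","properties":{"plan":{"type":"array","items":{"type":"array","items":{"type":"number"}}},"hand":{"type":"number"},"newtons":{"type":"number"}},"required":["plan"]}

```bash
mkdir -p pics
cat > h.py <<'E'
import numpy as np, cv2
from workcell import robot, viewer
def cap(n):
    c=viewer.capture(n); return c
def pts(c):
    K=c["camera_matrix"];z=c["z_map"];T=c["cam_to_world"]
    v,u=np.mgrid[0:480,0:640]
    P=np.stack([(u-K[0,2])/K[0,0]*z,(v-K[1,2])/K[1,1]*z,z],-1)
    W=P@T[:3,:3].T+T[:3,3]; W[z==0]=np.nan
    return W
E
python3 - <<'E'
from h import *
o=robot.get_obs(); print(o["t"],o["tool_pos"],o["ee_rot"],o["opening"],robot.tcp_to_tips)
for n in("scene","top"):
    c=cap(n); cv2.imwrite(f"pics/{n}0.png",c["img"]); np.savez(f"{n}0.npz",**c); print(c["cam_to_world"].round(2),c["camera_matrix"])
E
```

```text
0.0 [144.88083313 504.3323486  218.64831152] [[-9.61100921e-01  2.76196751e-01 -6.11754161e-04]
 [ 2.76197282e-01  9.61100335e-01 -1.09917670e-03]
 [ 2.84368096e-04 -1.22538457e-03 -9.99999209e-01]] 1.0026930796114755 25.0
[[ 4.8000e-01 -6.5000e-01  5.9000e-01 -2.8700e+00]
 [-8.8000e-01 -3.5000e-01  3.3000e-01 -3.1114e+02]
 [-1.0000e-02 -6.8000e-01 -7.4000e-01  7.0315e+02]
 [ 0.0000e+00  0.0000e+00  0.0000e+00  1.0000e+00]] [[507.15495573   0.         319.82278196]
 [  0.         507.15495573 236.16239265]
 [  0.           0.           1.        ]]
[[ 1.0000e-02 -1.0000e+00  9.0000e-02  4.1737e+02]
 [-1.0000e+00 -1.0000e-02 -1.0000e-02 -1.1810e+01]
 [ 1.0000e-02 -9.0000e-02 -1.0000e+00  9.4685e+02]
 [ 0.0000e+00  0.0000e+00  0.0000e+00  1.0000e+00]] [[450.57148735   0.         321.99570083]
 [  0.         450.57148735 242.06459053]
 [  0.           0.           1.        ]]
```

View pics/top0.png

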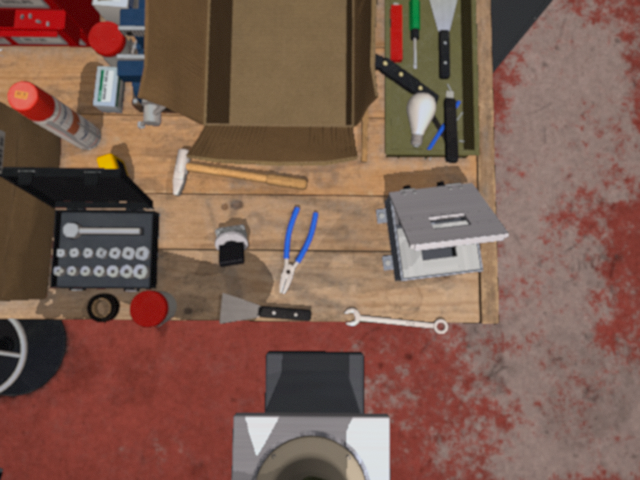

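View pics/scene0.png

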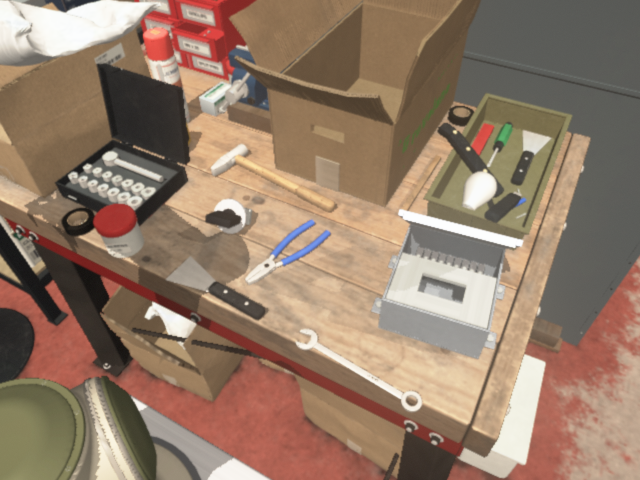

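Run:
```python
from h import *
for n in("top","scene"):
    c=dict(np.load(n+"0.npz")); W=pts(c); hsv=cv2.cvtColor(c["img"],cv2.COLOR_BGR2HSV)
    print(n)
    # fastener region
    R=(abs(W[...,0]-410)<70)&(abs(W[...,1]-170)<70)&(W[...,2]>6)
    print("obj",R.sum(),np.nanmin(W[R],0).round(),np.nanmax(W[R],0).round())
    B=R&(hsv[...,2]<75)&(W[...,2]>25)
    k,l,s,_=cv2.connectedComponentsWithStats(B.astype(np.uint8)); j=1+s[1:,4].argmax(); B=l==j
    P=W[B]; print("black",len(P),P.mean(0).round(1),np.percentile(P,[3,97],axis=0).round(1))
    L=R&(hsv[...,2]>130)&(hsv[...,1]<50); P2=W[L]; print("light",len(P2),P2.mean(0).round(1),np.percentile(P2,[3,97],axis=0).round(1))
    for Q in (P,):
        q=Q-Q.mean(0);u,sv,vt=np.linalg.svd(q,full_matrices=False);print(vt.round(3),(sv/len(q)**.5).round(1))
    r=cv2.minAreaRect(P[:,:2].astype(np.float32)); print("rect",r)
    # box: grey tall pts
    X=(W[...,2]>60)&(W[...,0]>300)&(W[...,0]<620)&(W[...,1]<-120)&(W[...,1]>-420)
    G=X&(hsv[...,1]<60)
    P=W[G];print("box",len(P),np.percentile(P,[1,99],axis=0).round(1))
    # hatch plane via ransac
    best=None;rng=np.random.default_rng(0)
    H=P[P[:,2]>95]
    for i in range(400):
        a,b,d=H[rng.choice(len(H),3,False)]; m=np.cross(b-a,d-a); m/=np.linalg.norm(m)+1e-9
        inl=abs((H-a)@m)<2.5
        if best is None or inl.sum()>best.sum(): best=inl
    Q=H[best]; m=np.linalg.svd(Q-Q.mean(0),full_matrices=False)[2][2]; m*=np.sign(m[2]); print("hatch n",m.round(3),"ang",np.arccos(m[2]),"yaw of tilt dir",np.degrees(np.arctan2(-m[1],-m[0])),best.sum(),len(H))
    print("hatch rect",cv2.minAreaRect(Q[:,:2].astype(np.float32)),Q.mean(0), np.percentile(Q,[1,99],axis=0).round(1))
```

```text
top
obj 1180 [340. 101.   6.] [480. 191.  66.]
black 335 [466.2 162.4  57.3] [[452.9 139.   49.9]
 [479.3 184.7  63.7]]
light 543 [364.6 151.5   8.8] [[344.4 118.1   6.4]
 [389.  183.9  11.7]]
[[-0.067  0.997 -0.035]
 [ 0.949  0.053 -0.309]
 [ 0.307  0.054  0.95 ]] [14.   8.4  3.1]
rect ((467.6988220214844, 161.74468994140625), (30.464561462402344, 46.976417541503906), 9.070415496826172)
box 7958 [[ 433.7 -320.1   68.6]
 [ 609.6 -151.2  213.4]]
hatch n [0.737 0.098 0.668] ang 0.8386970073133477 yaw of tilt dir -172.4144132657666 4526 5066
hatch rect ((544.609375, -234.7942657470703), (112.12913513183594, 165.52552795410156), 7.322416305541992) [ 540.47501742 -234.54503526  159.38136129] [[ 484.8 -316.9   96. ]
 [ 601.9 -152.8  213.9]]
scene
obj 1272 [340. 100.   6.] [480. 190.  65.]
black 257 [464.2 156.9  58.3] [[454.2 136.4  50.6]
 [478.7 179.2  63.8]]
light 862 [366.4 154.9   9.3] [[343.4 116.4   7. ]
 [392.4 186.6  11.5]]
[[-0.193  0.979  0.061]
 [ 0.962  0.202 -0.183]
 [ 0.191 -0.024  0.981]] [14.   7.   3.4]
rect ((467.3171081542969, 158.3701171875), (27.43087387084961, 46.18141174316406), 4.961135387420654)
box 8159 [[ 429.2 -324.1   61. ]
 [ 610.3 -157.3  213.7]]
hatch n [-0.659 -0.084  0.747] ang 0.7271290319572986 yaw of tilt dir 7.2892505954667 1057 1350
hatch rect ((489.3745422363281, -243.28790283203125), (11.332300186157227, 162.87974548339844), 7.414170265197754) [ 489.50932657 -244.63780556  210.30511648] [[ 477.2 -319.8  205.5]
 [ 502.5 -164.3  214.9]]
```

Request:
arm_command(plan=[[0,-1,1,0],[0.5,-1,1,0],[0.5,-1,0,0],[0.5,-1,0,0],[0.5,-1,0,0],[0.5,-1,0,0],[0.5,-1,0,0],[0.5,-1,0,0],[0.5,-1,0,0],[0.5,-1,0,0]], hand=1, newtons=20)

```text
t: 1.1
tool_pos: [257.6, 245.4, 267.1]
ee_rot: [[-0.963, 0.27, -0.004], [0.27, 0.963, -0.006], [0.002, -0.007, -1.0]]
force: [0.1, -0.1, 0.7]
opening: 0.002
```

```bash
cat > fast.py <<'E'
from h import *
def look(n,c,x0=425,x1=570,y0=90,y1=240,zmin=25):
    W=pts(c); hsv=cv2.cvtColor(c["img"],cv2.COLOR_BGR2HSV)
    R=(W[...,0]>x0)&(W[...,0]<x1)&(W[...,1]>y0)&(W[...,1]<y1)&(W[...,2]>zmin)
    for nm,B in(("black",R&(hsv[...,2]<80)),("light",R&(hsv[...,2]>120)&(hsv[...,1]<60))):
        k,l,s,_=cv2.connectedComponentsWithStats(B.astype(np.uint8))
        if k<2: print(n,nm,"none"); continue
        P=W[l==1+s[1:,4].argmax()]
        print(n,nm,len(P),P.mean(0).round(1),np.percentile(P,[2,98],axis=0).round(1).tolist(),"rect",cv2.minAreaRect(P[:,:2].astype(np.float32)))
if __name__=="__main__":
    for n in("top","scene"): look(n,dict(np.load(n+"0.npz")))
E
python3 fast.py
```

```text
top black 562 [475.2 162.6  52.7] [[451.7, 139.1, 38.9], [499.2, 185.7, 63.6]] rect ((477.0085144042969, 164.23110961914062), (49.343414306640625, 48.84962463378906), 9.462477684020996)
top light 333 [508.4 170.6  44.6] [[490.6, 137.3, 25.9], [524.8, 199.5, 58.1]] rect ((510.856201171875, 170.35821533203125), (39.84483337402344, 64.55287170410156), 8.383448600769043)
scene black 393 [471.9 156.6  54.5] [[454.0, 136.4, 39.9], [498.5, 180.3, 63.7]] rect ((477.4718017578125, 160.29916381835938), (46.662288665771484, 46.659664154052734), 7.786903381347656)
scene light 403 [508.9 162.   44.5] [[496.3, 135.2, 26.1], [531.7, 195.1, 58.0]] rect ((503.8377990722656, 163.02468872070312), (40.386287689208984, 68.69441223144531), 33.04255676269531)
```

Request:
arm_command(plan=[[0.55,-1,0,0],[0.55,-1,0,0],[0.55,-1,0,0],[0.55,-1,0,0],[0.55,-1,0,0],[0.55,-1,0,0],[0.55,-1,0,0],[0.55,-1,0,0],[0.55,-1,0,0],[0.55,-1,0,0]])

```text
t: 2.1
tool_pos: [397.4, -16.2, 265.7]
ee_rot: [[-0.962, 0.271, -0.006], [0.271, 0.962, -0.006], [0.005, -0.007, -1.0]]
force: [0.2, 0.4, 0.2]
opening: 0.001
```

Request:
arm_command(plan=[[0.5,-1,0,0],[0.5,-1,0,0],[0.5,-1,0,0],[0.5,-1,0,0],[0.5,-1,0,0],[0.5,-1,0,0],[0.5,-0.8,0,0],[0.5,-0.5,0,0],[0,0,0,0]])

```text
t: 3.0
tool_pos: [500.0, -209.4, 261.9]
ee_rot: [[-0.961, 0.275, -0.012], [0.275, 0.961, -0.002], [0.011, -0.005, -1.0]]
force: [0.1, 0.1, 0.1]
opening: -0.0
```

Request:
arm_command(plan=[[-0.2,0.75,0,0],[0,0,-0.5,0],[0,0,-0.5,0],[0,0,-0.5,0],[-0.1,0,-0.5,0],[-0.2,0,-0.5,0],[-0.2,0,-0.5,0],[-0.2,0,-0.5,0]])

```text
t: 3.8
tool_pos: [472.7, -185.7, 173.3]
ee_rot: [[-0.962, 0.272, -0.015], [0.272, 0.962, -0.004], [0.013, -0.008, -1.0]]
force: [1.0, -0.4, 0.9]
opening: 0.002
```

Request:
arm_command(plan=[[-0.25,0,-0.5,0],[-0.2,0,-0.5,0],[-0.2,0,-0.5,0],[-0.2,-0.1,-0.4,0],[0,-0.1,-0.3,0],[0,0,-0.2,0],[0,0,0,0]])

```text
t: 4.5
tool_pos: [447.7, -187.4, 110.8]
ee_rot: [[-0.963, 0.27, -0.016], [0.27, 0.963, -0.004], [0.014, -0.008, -1.0]]
force: [0.1, -0.9, 0.3]
opening: -0.003
```

Request:
arm_command(plan=[[0,0,-0.15,0],[0,0,-0.15,0],[0,0,-0.15,0],[0,0,0,0]])

```text
t: 4.9
tool_pos: [448.3, -187.6, 99.3]
ee_rot: [[-0.963, 0.27, -0.015], [0.27, 0.963, -0.004], [0.013, -0.008, -1.0]]
force: [-0.1, 0.6, 0.3]
opening: -0.002
```

Run:
```python
from h import *
c=cap("scene"); np.savez("scene1.npz",**c); cv2.imwrite("pics/s1.png",cv2.resize(c["img"][120:420,280:640],(720,600)))
```

```text
(no output)
```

View pics/s1.png

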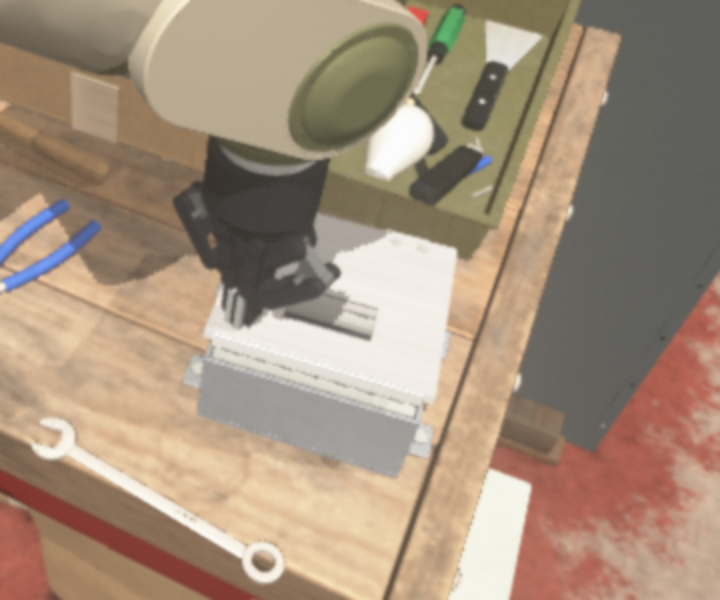

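Request:
arm_command(plan=[[0,0,-0.2,0],[0,0,-0.2,0],[0,0,-0.1,0],[0,0,0,0]])

```text
t: 5.35
tool_pos: [448.5, -187.7, 86.1]
ee_rot: [[-0.963, 0.27, -0.014], [0.27, 0.963, -0.005], [0.012, -0.008, -1.0]]
force: [-0.3, -0.1, 0.1]
opening: 0.002
```

Run:
```python
from h import *
c=cap("scene"); W=pts(c); hsv=cv2.cvtColor(c["img"],cv2.COLOR_BGR2HSV)
print(robot.get_obs()["force"],robot.get_obs()["tool_pos"])
ex=np.array([.9917,.1288]);ey=np.array([-.1288,.9917])
d=W[...,:2]-[515.8,-238.5]; bx=d@ex; by=d@ey
M=(bx>-100)&(bx<80)&(by>-80)&(by<20)&(W[...,2]>60)&(W[...,2]<140)
for a in range(-100,80,15):
    m=M&(bx>a)&(bx<a+15)&(by<-38); 
    if m.sum()>5: print(a,m.sum(),np.median(W[m][:,2]).round(1),by[m].min().round(1))
```

```text
[-0.35491216 -0.71300198 -0.4114126 ] [ 448.50581531 -187.69782831   86.22643344]
-85 649 91.2 -80.0
-70 245 98.0 -79.8
-55 235 96.7 -80.0
-40 230 95.7 -80.0
-25 215 94.6 -79.8
-10 208 93.5 -80.0
5 200 92.3 -79.9
20 193 91.1 -79.6
35 180 89.9 -79.9
50 178 88.8 -79.8
65 171 87.7 -79.6
```

Run:
```python
from h import *
for n in("scene","top"):
    c=cap(n); W=pts(c); hsv=cv2.cvtColor(c["img"],cv2.COLOR_BGR2HSV)
    ex=np.array([.9917,.1288]);ey=np.array([-.1288,.9917])
    d=W[...,:2]-[515.8,-238.5]; bx=d@ex; by=d@ey
    M=(abs(bx+50)<60)&(abs(by-60)<60)&(W[...,2]<190)&(hsv[...,2]<110)
    for z in range(50,190,10):
        m=M&(abs(W[...,2]-z-5)<5)
        if m.sum()>5: print(n,z,m.sum(),np.percentile(bx[m],[2,50,98]).round(),np.percentile(by[m],[2,50,98]).round())
    v,u=np.nonzero(M); 
    img=c["img"]
    if n=="scene": cv2.imwrite("pics/s2.png",cv2.resize(img[200:360,370:540],None,fx=4,fy=3.75,interpolation=2)[:600,:800])
```

```text
scene 110 43 [-71. -68. -59.] [44. 51. 72.]
scene 120 42 [-71. -67. -60.] [45. 51. 72.]
scene 130 26 [-73. -69. -65.] [48. 52. 70.]
scene 140 124 [-81. -70. -56.] [37. 60. 83.]
scene 150 274 [-83. -66. -52.] [30. 46. 94.]
scene 160 233 [-86. -69. -47.] [ 23.  65. 105.]
scene 170 282 [-90. -69. -43.] [ 16.  70. 111.]
scene 180 316 [-92. -70. -44.] [  7.  65. 116.]
top 50 13 [-18.  -5.   8.] [80. 80. 81.]
top 60 14 [-19.  -5.   8.] [80. 80. 80.]
top 70 7 [-22. -10.   4.] [80. 80. 81.]
top 80 10 [-19.  -5.  10.] [82. 82. 82.]
top 90 11 [-12.  -6.   7.] [80. 82. 82.]
top 180 33 [-49. -33. -25.] [103. 115. 119.]
```

View pics/s2.png

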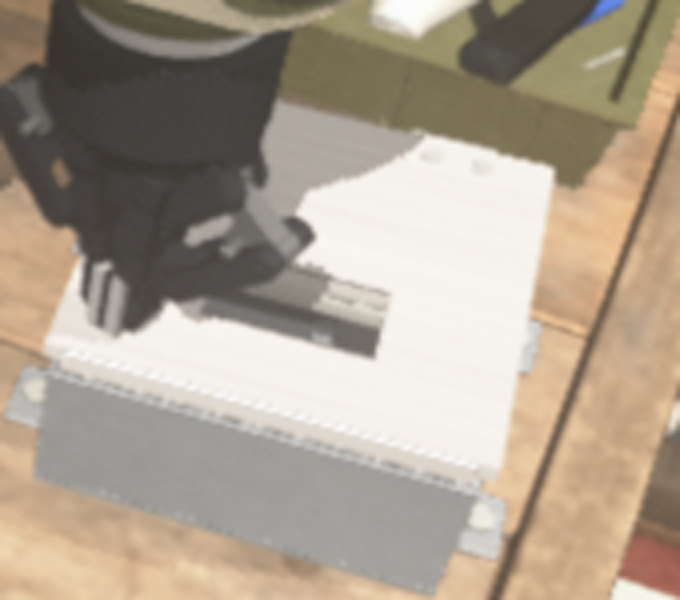

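Run:
```python
from h import *
o=robot.get_obs(); print({k:np.round(o[k],2).tolist() for k in("t","joint_positions","tool_pos","force","torque","joint_efforts","dq")})
ex=np.array([.9917,.1288]);ey=np.array([-.1288,.9917])
for n,c in(("s1",dict(np.load("scene1.npz"))),("now",cap("scene"))):
    W=pts(c); hsv=cv2.cvtColor(c["img"],cv2.COLOR_BGR2HSV)
    d=W[...,:2]-[515.8,-238.5]; bx=d@ex; by=d@ey
    for a in(-70,-25,50):
        m=(bx>a)&(bx<a+15)&(by<-38)&(by>-75)&(abs(W[...,2]-100)<40); print(n,a,np.median(W[m][:,2]).round(1))
    v,u=np.nonzero((hsv[...,2]<110)&(abs(bx+60)<30)&(abs(by-60)<30)&(W[...,2]<150)); print(n,"finger lowest px",v.max(),np.nanmin(W[v,u][:,2]).round(1))
```

```text
{'t': 5.5, 'joint_positions': [-36.15, 22.29, 101.5, -0.84, 56.67, -110.04], 'tool_pos': [448.59, -187.72, 86.51], 'force': [-0.8, -0.26, -0.55], 'torque': [0.05, -0.02, -0.03], 'joint_efforts': [-0.02, -39.85, -21.19, -0.03, 0.01, 0.0], 'dq': [-0.03, -0.19, -0.05, -0.02, 0.08, -0.0]}
s1 -70 110.0
s1 -25 103.4
s1 50 91.6
s1 finger lowest px 282 122.0
now -70 98.0
now -25 94.6
now 50 88.7
now finger lowest px 287 109.4
```

```bash
cat >> h.py <<'E'
def wpts(c,o):
    K=c["camera_matrix"];z=c["z_map"];T=c["tool_from_camera"]
    v,u=np.mgrid[0:480,0:640]; a=(u-K[0,2])/K[0,0]; b=(v-K[1,2])/K[1,1]; th=np.hypot(a,b)+1e-9
    P=np.stack([a/th*np.tan(th)*z,b/th*np.tan(th)*z,z],-1)
    P[(z==0)|(th>1.3)]=np.nan
    P=P@T[:3,:3].T+T[:3,3]
    return P,P@np.array(o["ee_rot"]).T+o["tool_pos"]
E
python3 - <<'E'
from h import *
o=robot.get_obs(); c=cap("wrist"); print(c["tool_from_camera"].round(2),c["camera_matrix"].round(1))
P,W=wpts(c,o); np.savez("w1.npz",P=P,W=W,img=c["img"])
cv2.imwrite("pics/w1.png",c["img"])
for v in range(40,480,60): print([tuple(W[v,u].round()) if np.isfinite(W[v,u,0]) else None for u in range(80,640,120)])
E
```

```text
[[-0.0000e+00 -9.7000e-01 -2.6000e-01  6.5410e+01]
 [ 1.0000e+00 -0.0000e+00 -0.0000e+00  6.0000e-02]
 [ 0.0000e+00 -2.6000e-01  9.7000e-01 -1.5463e+02]
 [ 0.0000e+00  0.0000e+00  0.0000e+00  1.0000e+00]] [[371.6   0.  320.4]
 [  0.  371.6 243.4]
 [  0.    0.    1. ]]
[(np.float64(-249.0), np.float64(-839.0), np.float64(-824.0)), (np.float64(-52.0), np.float64(-429.0), np.float64(-828.0)), (np.float64(108.0), np.float64(-101.0), np.float64(-692.0)), (np.float64(143.0), np.float64(256.0), np.float64(-827.0)), (np.float64(346.0), np.float64(15.0), np.float64(15.0))]
[(np.float64(-39.0), np.float64(-886.0), np.float64(-825.0)), (np.float64(331.0), np.float64(-237.0), np.float64(6.0)), (np.float64(355.0), np.float64(-163.0), np.float64(1.0)), (np.float64(373.0), np.float64(-85.0), np.float64(-1.0)), (np.float64(388.0), np.float64(12.0), np.float64(-0.0))]
[(np.float64(156.0), np.float64(-945.0), np.float64(-823.0)), (np.float64(369.0), np.float64(-250.0), np.float64(1.0)), (np.float64(393.0), np.float64(-173.0), np.float64(-1.0)), (np.float64(412.0), np.float64(-96.0), np.float64(1.0)), 
[... 735 characters left out ...]
-218.0), np.float64(151.0)), (np.float64(444.0), np.float64(-186.0), np.float64(137.0)), (np.float64(447.0), np.float64(-151.0), np.float64(150.0)), (np.float64(586.0), np.float64(-11.0), np.float64(-1.0))]
[(np.float64(422.0), np.float64(-236.0), np.float64(186.0)), (np.float64(447.0), np.float64(-225.0), np.float64(154.0)), (np.float64(440.0), np.float64(-185.0), np.float64(173.0)), (np.float64(467.0), np.float64(-154.0), np.float64(153.0)), (np.float64(452.0), np.float64(-131.0), np.float64(185.0))]
[(np.float64(434.0), np.float64(-240.0), np.float64(194.0)), None, (np.float64(440.0), np.float64(-184.0), np.float64(193.0)), None, (np.float64(466.0), np.float64(-133.0), np.float64(191.0))]
```

View pics/w1.png

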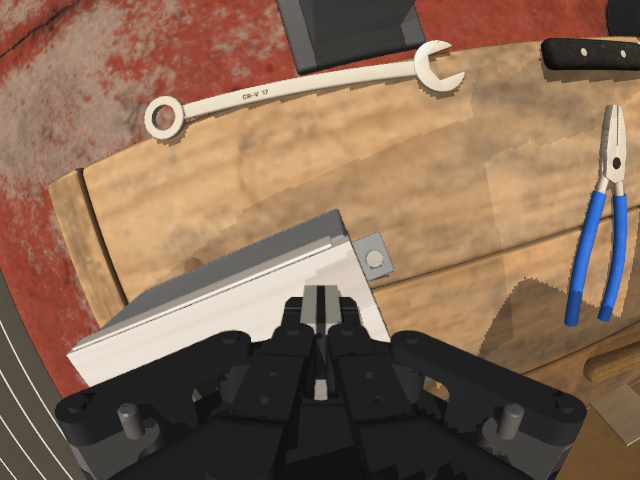

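Run:
```python
from h import *
d=np.load("w1.npz"); P,W,img=d["P"],d["W"],d["img"]
for v in range(262,400,6): print(v,[(u,tuple(P[v,u].round(0).astype(int)),int(img[v,u].mean())) for u in (300,312,330,342) if np.isfinite(P[v,u,0])])
```

```text
262 [(300, (np.int64(20), np.int64(-8), np.int64(-12)), 225), (312, (np.int64(20), np.int64(-3), np.int64(-12)), 222), (330, (np.int64(20), np.int64(4), np.int64(-13)), 222), (342, (np.int64(19), np.int64(9), np.int64(-11)), 195)]
268 [(300, (np.int64(17), np.int64(-8), np.int64(-12)), 223), (312, (np.int64(17), np.int64(-3), np.int64(-11)), 221), (330, (np.int64(17), np.int64(4), np.int64(-12)), 194), (342, (np.int64(17), np.int64(9), np.int64(-11)), 196)]
274 [(300, (np.int64(15), np.int64(-8), np.int64(-13)), 221), (312, (np.int64(15), np.int64(-3), np.int64(-12)), 216), (330, (np.int64(15), np.int64(4), np.int64(-12)), 198), (342, (np.int64(14), np.int64(9), np.int64(-11)), 201)]
280 [(300, (np.int64(12), np.int64(-8), np.int64(-12)), 214), (312, (np.int64(12), np.int64(-3), np.int64(-12)), 196), (330, (np.int64(12), np.int64(4), np.int64(-11)), 200), (342, (np.int64(12), np.int64(9), np.int64(-12)), 203)]
286 [(300, (np.int64(9), np.int64(-8), np.int64(-12)), 219), (312, (np.int64(11), np.int64(-3), np.int64(-17)), 126), (330, (np.int64(11), np.int64(4), np.int64(-17)), 127), (3
[... 3433 characters left out ...]
np.int64(-87)), 27)]
382 [(300, (np.int64(15), np.int64(-5), np.int64(-86)), 17), (312, (np.int64(-4), np.int64(-3), np.int64(-60)), 23), (330, (np.int64(-4), np.int64(3), np.int64(-60)), 38), (342, (np.int64(16), np.int64(5), np.int64(-88)), 21)]
388 [(300, (np.int64(13), np.int64(-5), np.int64(-86)), 17), (312, (np.int64(-7), np.int64(-3), np.int64(-59)), 21), (330, (np.int64(-6), np.int64(3), np.int64(-60)), 38), (342, (np.int64(15), np.int64(5), np.int64(-88)), 21)]
394 [(300, (np.int64(8), np.int64(-5), np.int64(-82)), 25), (312, (np.int64(-7), np.int64(-3), np.int64(-62)), 17), (330, (np.int64(-7), np.int64(3), np.int64(-62)), 18), (342, (np.int64(13), np.int64(5), np.int64(-88)), 23)]
```

The reported TCP is about 37 mm ahead of where the fingers really are. Two cameras place the shut tips 12 mm behind it, not 25 mm ahead, so I'll use that measured offset. The hatch still stands about 0.075 rad open, so I'll keep pushing.

Request:
arm_command(plan=[[0,0,-0.2,0],[0,0,-0.2,0],[0,0,-0.15,0],[0,0,0,0]])

```text
t: 6.0
tool_pos: [448.9, -188.0, 73.9]
ee_rot: [[-0.963, 0.269, -0.013], [0.269, 0.963, -0.006], [0.011, -0.01, -1.0]]
force: [-3.5, 2.2, 10.0]
opening: 0.001
```

Request:
arm_command(plan=[[0,0,0.5,0],[0,0,1,0],[0,0.5,1,0],[0,1,0.5,0.1],[0,1,0,0.1],[0,1,0,0.1],[0,1,0,0.1],[0.1,1,0,0.1],[0.2,1,0,0],[0.2,1,0,0]], hand=-1)

```text
t: 7.0
tool_pos: [460.3, 4.5, 148.6]
ee_rot: [[-0.971, -0.241, -0.01], [-0.241, 0.971, -0.011], [0.012, -0.009, -1.0]]
force: [0.5, 0.2, -0.1]
opening: 1.0
```

Request:
arm_command(plan=[[0.1,1,0,0],[0.1,1,0,0],[0.1,1,0,0],[0.1,1,0,0],[0.1,1,0,0],[0,1,0,0],[0,0,0,0]])

```text
t: 7.7
tool_pos: [472.4, 163.5, 145.6]
ee_rot: [[-0.97, -0.243, -0.012], [-0.243, 0.97, -0.01], [0.014, -0.007, -1.0]]
force: [-0.0, -0.4, -0.2]
opening: 1.003
```

Run:
```python
from h import *
c=cap("scene"); W=pts(c); np.savez("scene2.npz",**c)
ex=np.array([.9917,.1288]);ey=np.array([-.1288,.9917]); O=np.array([515.8,-238.5])
for n,c in(("scene",c),("top",cap("top"))):
    W=pts(c); d=W[...,:2]-O; bx=d@ex; by=d@ey
    for a in(-70,-25,50):
        m=(bx>a)&(bx<a+15)&(by<-38)&(by>-75)&(abs(W[...,2]-90)<30); print(n,a,np.median(W[m][:,2]).round(1))
    m=(abs(W[...,2]-86)<5)&(abs(bx)<120)&(abs(by)<120); r=cv2.minAreaRect(W[m][:,:2].astype(np.float32)); print("hatch top rect",r)
    # slot: pixels inside hatch with z<80 near slot
    s=(W[...,2]<82)&(abs(bx+32)<35)&(abs(by)<50)
    print("slot px",s.sum()); 
    K=c["camera_matrix"];T=c["cam_to_world"]; 
    k,l,st,_=cv2.connectedComponentsWithStats(s.astype(np.uint8)); v,u=np.nonzero(l==1+st[1:,4].argmax())
    ray=np.stack([(u-K[0,2])/K[0,0],(v-K[1,2])/K[1,1],np.ones(len(u))],-1)@T[:3,:3].T
    Q=T[:3,3]+ray*((86-T[2,3])/ray[:,2])[:,None]; rr=cv2.minAreaRect(Q[:,:2].astype(np.float32)); print("slot rect",rr,((np.array(rr[0])-O)@ex,(np.array(rr[0])-O)@ey))
```

```text
scene -70 86.0
scene -25 86.0
scene 50 86.3
hatch top rect ((521.6057739257812, -239.41015625), (181.50425720214844, 164.3342742919922), 7.475100040435791)
slot px 1652
slot rect ((224.7186737060547, -270.58837890625), (73.05155181884766, 28.816213607788086), 12.32681941986084) (np.float64(-292.7983344888305), np.float64(5.669229465332027))
top -70 85.6
top -25 85.6
top 50 85.5
hatch top rect ((521.06982421875, -237.87779235839844), (179.9381866455078, 165.54209899902344), 7.550256729125977)
slot px 605
slot rect ((487.3000183105469, -241.4730224609375), (36.28458786010742, 63.76255798339844), 7.022268772125244) (np.float64(-28.64635713439937), np.float64(0.7224512670898378))
```

```bash
cat > wf.py <<'E'
from h import *
o=robot.get_obs(); c=cap("wrist"); P,W=wpts(c,o); hsv=cv2.cvtColor(c["img"],cv2.COLOR_BGR2HSV)
import sys
print("tcp",o["tool_pos"].round(1),"opening",round(float(o["opening"]),2),"jaw yaw",np.degrees(np.arctan2(-o["ee_rot"][0][1],o["ee_rot"][1][1])).round(1))
R=(W[...,0]>420)&(W[...,0]<570)&(W[...,1]>90)&(W[...,1]<240)&(W[...,2]>5)&(W[...,2]<95)
for nm,B in(("black",R&(hsv[...,2]<85)),("light",R&(hsv[...,2]>120)&(hsv[...,1]<60))):
    k,l,s,_=cv2.connectedComponentsWithStats(B.astype(np.uint8))
    if k<2: print(nm,"none"); continue
    Q=W[l==1+s[1:,4].argmax()]
    print(nm,len(Q),Q.mean(0).round(1),np.percentile(Q,[1,99],axis=0).round(1).tolist(),"rect",cv2.minAreaRect(Q[:,:2].astype(np.float32)))
    t=Q[Q[:,2]>Q[:,2].max()-5]; print("  top",t.mean(0).round(1),cv2.minAreaRect(t[:,:2].astype(np.float32)))
cv2.imwrite(sys.argv[1],c["img"])
E
python3 wf.py pics/w2.png
```

```text
tcp [472.5 161.4 145.6] opening 1.0 jaw yaw 14.0
black 4270 [474.1 163.1  53.8] [[451.5, 137.9, 40.1], [500.9, 188.0, 63.6]] rect ((477.6978759765625, 165.39840698242188), (50.662315368652344, 52.70921325683594), 9.427724838256836)
  top [462.1 161.4  61.6] ((463.2753601074219, 161.4546356201172), (13.51651668548584, 49.05763244628906), 9.155850410461426)
light 2700 [509.1 168.3  43.6] [[488.1, 136.4, 21.0], [534.7, 199.0, 58.4]] rect ((512.0376586914062, 169.26803588867188), (48.043426513671875, 64.08036804199219), 9.33466625213623)
  top [513.5 169.8  56.6] ((514.186767578125, 170.2266387939453), (9.797982215881348, 32.19249725341797), 8.515961647033691)
```

View pics/w2.png

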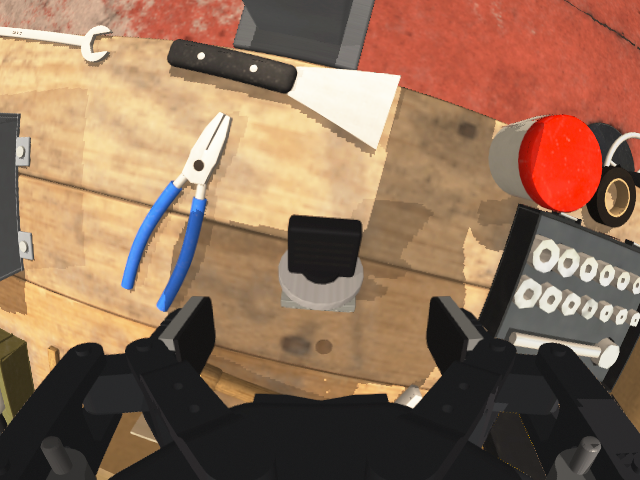

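Request:
arm_command(plan=[[0,0.1,-0.5,-0.08],[0,0,-0.7,0],[0,0,-0.7,0],[0,0,-0.7,0],[0,0,-0.7,0],[0,0,-0.5,0],[0,0,-0.4,0],[0,0,0,0]])

```text
t: 8.65
tool_pos: [474.0, 155.3, 37.3]
ee_rot: [[-0.989, -0.148, -0.011], [-0.148, 0.989, -0.011], [0.012, -0.009, -1.0]]
force: [-1.0, 0.2, 0.5]
opening: 0.998
```

Request:
arm_command(plan=[[0,0.2,-0.3,-0.01],[-0.05,0.2,-0.3,0],[0,0.1,-0.2,0],[0,0,0,0]])

```text
t: 9.05
tool_pos: [473.5, 168.4, 16.9]
ee_rot: [[-0.991, -0.137, -0.008], [-0.137, 0.991, -0.01], [0.01, -0.009, -1.0]]
force: [0.3, 0.1, -0.0]
opening: 1.0
```

Request:
arm_command(plan=[[0,-0.15,0,0],[0,0,0,0],[0,0,0,0],[0,0,0,0],[0,0,0,0],[0,0,0,0],[0,0,0,0]], hand=1, newtons=20)

```text
t: 9.75
tool_pos: [473.8, 164.6, 17.5]
ee_rot: [[-0.991, -0.137, -0.007], [-0.137, 0.991, -0.01], [0.009, -0.009, -1.0]]
force: [0.6, -0.1, -1.7]
opening: 0.58
```

Request:
arm_command(plan=[[0.35,0.05,0.3,0],[0.38,0.06,0.25,0],[0.42,0.06,0.18,0],[0,0,0,0]])

```text
t: 10.15
tool_pos: [501.3, 168.6, 34.7]
ee_rot: [[-0.99, -0.137, -0.013], [-0.137, 0.991, -0.011], [0.014, -0.009, -1.0]]
force: [0.1, 0.2, -3.2]
opening: 0.583
```

Request:
arm_command(plan=[[0.45,0.07,0.15,0],[0.46,0.07,0.05,0],[0.46,0.07,-0.02,0],[0,0,0,0]])

```text
t: 10.55
tool_pos: [532.7, 173.5, 36.7]
ee_rot: [[-0.99, -0.137, -0.02], [-0.137, 0.99, -0.012], [0.022, -0.009, -1.0]]
force: [-0.4, -0.3, -3.5]
opening: 0.58
```

Run:
```python
from h import *
import fast
c=cap("scene"); fast.look("s",c,440,580,100,240,2); cv2.imwrite("pics/s3.png",cv2.resize(c["img"][140:300,130:330],(800,600)))
```

```text
s black 3602 [523.1 162.9 157.8] [[499.1, 111.4, 69.9], [553.2, 229.6, 247.0]] rect ((533.1964721679688, 171.65863037109375), (129.02783203125, 73.66567993164062), 76.60627746582031)
s light 2630 [479.  112.5 359.8] [[441.4, 105.4, 293.5], [542.8, 138.1, 409.9]] rect ((506.5872497558594, 133.5365447998047), (139.09912109375, 44.20246887207031), 6.946085453033447)
```

View pics/s3.png

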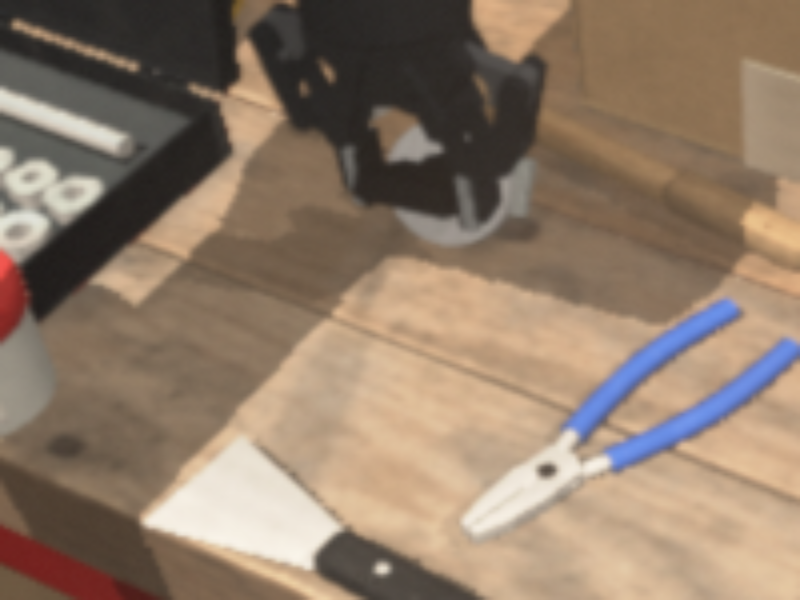

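The fastener stayed tilted in the pads: friction held it, so the hand only lifted it. I'll set it back down nearer the robot, let go, and tip it up by pushing the wing.

Request:
arm_command(plan=[[-0.5,-0.06,0.1,0],[-0.6,-0.1,0,0],[-0.6,-0.1,0,0],[-0.6,-0.1,0,0],[-0.5,0,-0.2,0],[0,0,-0.2,0],[0,0,-0.2,0],[0,0,0,0]])

```text
t: 11.4
tool_pos: [451.8, 163.3, 20.8]
ee_rot: [[-0.99, -0.138, -0.031], [-0.138, 0.99, -0.014], [0.032, -0.009, -0.999]]
force: [0.7, 0.1, -3.7]
opening: 0.58
```

Request:
arm_command(plan=[[0,0,-0.12,0],[0,0,-0.05,0],[0,0,0,0]])

```text
t: 11.7
tool_pos: [452.0, 163.1, 17.8]
ee_rot: [[-0.99, -0.139, -0.032], [-0.138, 0.99, -0.014], [0.034, -0.01, -0.999]]
force: [-2.3, 0.1, 2.1]
opening: 0.582
```

Request:
arm_command(plan=[[0,0,0,0],[0,0,0,0],[0,0,0,0],[0,0,0.5,0],[0,0,1,0],[0,0,1,0],[0,0,1,0],[0,0,0.5,-0.15],[0,0,0,-0.15],[0,0,0,-0.15]], hand=-1)

```text
t: 12.7
tool_pos: [455.0, 163.4, 128.4]
ee_rot: [[-0.95, 0.312, -0.026], [0.312, 0.95, 0.001], [0.025, -0.007, -1.0]]
force: [0.5, 0.8, 0.7]
opening: 1.003
```

Request:
arm_command(plan=[[0,0,0,-0.15],[0,0,0,-0.15],[0,0,0,-0.15],[0,0,0,-0.15],[0,0,0,-0.15],[0,0,0,-0.15],[0,0,0,-0.15],[0,0,0,0]])

```text
t: 13.5
tool_pos: [456.6, 163.5, 136.6]
ee_rot: [[-0.2, 0.98, -0.004], [0.98, 0.2, 0.02], [0.021, 0.0, -1.0]]
force: [0.6, -0.5, 0.1]
opening: 0.997
```

```bash
python3 wf.py pics/w3.png
python3 - <<'E'
from fast import *
look("top",cap("top"),400,560,90,240,5); look("scene",cap("scene"),400,560,90,240,5)
print(robot.get_obs()["ee_rot"].round(3),robot.get_obs()["joint_positions"].round(1))
E
```

```text
tcp [456.6 163.5 136.6] opening 1.0 jaw yaw -78.4
black 4976 [454.  165.6  52.9] [[430.6, 139.9, 38.9], [479.1, 189.3, 63.5]] rect ((456.48712158203125, 161.88790893554688), (50.29694366455078, 54.52818298339844), 7.640069484710693)
  top [440.1 162.8  61.8] ((441.2576599121094, 162.32208251953125), (13.636951446533203, 48.58811569213867), 10.016804695129395)
light 3733 [490.8 173.2  39.2] [[463.2, 137.1, 13.9], [513.9, 198.7, 58.1]] rect ((488.4028625488281, 169.5218505859375), (52.55987548828125, 64.36548614501953), 12.754249572753906)
  top [491.8 169.   56.6] ((492.26312255859375, 169.6857452392578), (9.902222633361816, 33.22057342529297), 8.632957458496094)
top black 1250 [448.5 103.5 366.2] [[402.1, 90.3, 38.2], [500.9, 152.1, 460.4]] rect ((456.39190673828125, 123.466064453125), (113.33987426757812, 67.18635559082031), 0.6164143681526184)
top light 4887 [453.1 144.3 447.3] [[406.1, 97.1, 434.7], [486.6, 195.1, 478.9]] rect ((442.7756652832031, 146.87548828125), (94.64373016357422, 99.90806579589844), 5.142162322998047)
scene black 3623 [444.3 144.7 277. ] [[403.5, 121.6, 175.4], [521.9, 177.5, 346.4]] rect ((465.6929016113281, 152.1083984375), (68.93156433105469, 130.57530212402344), 87.74422454833984)
scene light 1677 [423.1  94.6 434.8] [[400.6, 91.7, 375.6], [475.5, 99.2, 472.7]] rect ((448.40826416015625, 99.92539978027344), (97.97843933105469, 11.607217788696289), 6.852540969848633)
[[-0.205  0.979 -0.004]
 [ 0.978  0.205  0.02 ]
 [ 0.021  0.    -1.   ]] [ 5.2 17.8 99.3  1.3 63.  -7.3]
```

Request:
arm_command(plan=[[0.3,0.1,-0.4,-0.045],[0.1,0,-0.6,0],[0,0,-0.6,0],[0,0,-0.6,0],[0,0,-0.6,0],[0,0,-0.5,0],[0,0,-0.3,0],[0,0,0,0]])

```text
t: 14.45
tool_pos: [467.6, 166.3, 44.5]
ee_rot: [[-0.182, 0.983, -0.001], [0.983, 0.182, 0.021], [0.02, 0.003, -1.0]]
force: [0.1, -0.0, 0.7]
opening: 1.003
```

Request:
arm_command(plan=[[-0.08,-0.02,-0.3,0],[0,0,-0.4,0],[0,0,-0.3,0],[0,0,-0.1,0],[0,0,0,0]])

```text
t: 14.95
tool_pos: [466.1, 165.8, 15.9]
ee_rot: [[-0.184, 0.983, 0.001], [0.983, 0.184, 0.021], [0.02, 0.005, -1.0]]
force: [0.5, 0.1, -0.2]
opening: 0.998
```

```bash
python3 wf.py pics/w4.png
```

```text
tcp [466.1 165.8  15.9] opening 1.0 jaw yaw -79.4
black 16240 [454.  168.1  52.8] [[431.0, 140.7, 38.0], [479.0, 189.9, 63.5]] rect ((456.2569885253906, 164.34368896484375), (50.95156478881836, 49.916378021240234), 7.577694416046143)
  top [440.  164.4  62. ] ((440.9482421875, 162.14877319335938), (12.583484649658203, 49.59193420410156), 7.00719690322876)
light 10715 [488.5 177.   40.3] [[461.5, 138.9, 14.0], [513.2, 199.1, 58.3]] rect ((488.6690979003906, 169.78746032714844), (54.513885498046875, 65.18373107910156), 14.15735912322998)
  top [491.5 170.3  56.6] ((492.124755859375, 169.46421813964844), (10.304244041442871, 33.82420349121094), 10.587355613708496)
```

View pics/w4.png

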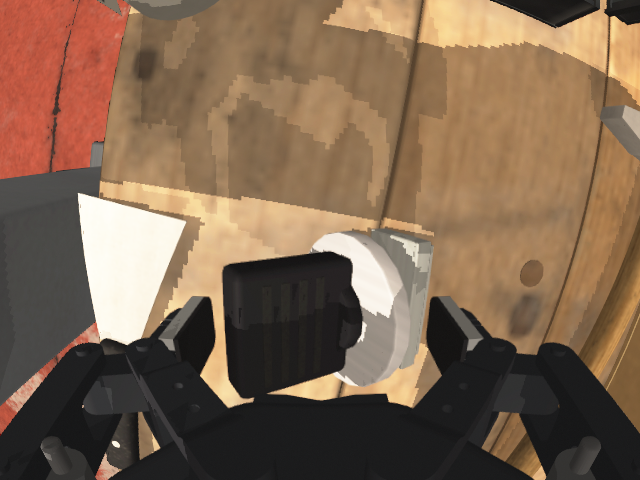

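Request:
arm_command(plan=[[0.3,0.05,0,0],[0.35,0.06,0.05,0],[0.35,0.06,0.05,0],[0.35,0.06,0.05,0],[0,0,0,0]])

```text
t: 15.5
tool_pos: [502.4, 172.0, 20.9]
ee_rot: [[-0.184, 0.983, -0.001], [0.983, 0.184, 0.02], [0.02, 0.003, -1.0]]
force: [-0.1, -0.4, 0.1]
opening: 0.998
```

```bash
python3 wf.py pics/w5.png
```

```text
tcp [502.4 172.   20.9] opening 1.0 jaw yaw -79.4
black 18391 [480.  173.   58.5] [[447.3, 146.5, 40.6], [508.2, 195.9, 93.4]] rect ((478.21392822265625, 169.03176879882812), (65.41769409179688, 49.99039077758789), 10.437582969665527)
  top [452.2 173.9  92.8] ((452.8093566894531, 174.19374084472656), (16.405941009521484, 3.2512645721435547), 9.44349479675293)
light 10601 [517.2 184.   40.5] [[488.2, 145.6, 11.5], [541.4, 206.1, 58.7]] rect ((515.9204711914062, 176.500732421875), (54.775630950927734, 65.6804428100586), 16.54324722290039)
  top [521.1 177.9  56.9] ((522.0281372070312, 176.9010772705078), (9.937860488891602, 36.73334884643555), 10.494961738586426)
```

Request:
arm_command(plan=[[-0.1,0,0.5,0],[0,0,1,0],[0,0,0.8,0.15],[-0.2,0,0,0.15],[-0.2,0,0,0.15],[-0.2,0,0,0.15],[-0.2,0,0,0.15],[-0.2,0,0,0.15],[-0.2,0,0,0.15],[0,0,0,0.15]])

```text
t: 16.55
tool_pos: [469.9, 172.7, 89.7]
ee_rot: [[-0.984, 0.179, -0.007], [0.178, 0.984, 0.015], [0.009, 0.014, -1.0]]
force: [0.2, 0.5, -0.1]
opening: 0.999
```

Request:
arm_command(plan=[[0,0,0,0.15],[0,0,0,0.15],[0,0,0,0]])

```text
t: 16.85
tool_pos: [470.4, 172.9, 92.8]
ee_rot: [[-0.993, -0.122, -0.006], [-0.122, 0.992, 0.013], [0.004, 0.014, -1.0]]
force: [-0.6, 0.5, -0.5]
opening: 1.003
```

```bash
python3 wf.py pics/w6.png
python3 - <<'E'
from h import *
c=cap("top"); hsv=cv2.cvtColor(c["img"],cv2.COLOR_BGR2HSV); W=pts(c)
m=(W[...,2]>12)&(W[...,2]<32)&(W[...,0]>500)&(W[...,0]<600)&(W[...,1]>20)&(W[...,1]<300)
for y in range(20,300,40):
    q=m&(abs(W[...,1]-y-20)<20)
    if q.sum(): print("hammer y",y+20,q.sum(),W[q][:,0].min().round(),W[q][:,0].max().round())
E
```

```text
tcp [470.4 172.9  92.8] opening 1.0 jaw yaw 7.0
black 6154 [476.8 168.3  54.2] [[455.2, 143.1, 40.8], [504.8, 193.1, 63.5]] rect ((481.934326171875, 168.25962829589844), (50.37501525878906, 51.018348693847656), 9.769780158996582)
  top [466.1 166.1  61.7] ((467.282958984375, 166.4252471923828), (13.49441909790039, 49.04758071899414), 9.083035469055176)
light 3614 [511.1 174.9  45.1] [[490.6, 141.7, 24.0], [537.2, 205.0, 58.3]] rect ((514.8050537109375, 175.43190002441406), (45.06501007080078, 64.52774047851562), 12.323042869567871)
  top [517.1 175.6  56.1] ((518.2373657226562, 175.23348999023438), (10.307591438293457, 35.422508239746094), 10.915592193603516)
hammer y 40 44 504.0 576.0
hammer y 160 72 522.0 542.0
hammer y 280 4 599.0 600.0
```

Request:
arm_command(plan=[[-0.3,-0.15,-0.5,0.03],[-0.2,-0.1,-0.6,0],[-0.1,-0.05,-0.5,0],[0,0,-0.4,0],[0,0,-0.2,0],[0,0,0,0]])

```text
t: 17.55
tool_pos: [455.9, 165.4, 37.6]
ee_rot: [[-0.992, -0.13, -0.001], [-0.13, 0.991, 0.014], [-0.0, 0.014, -1.0]]
force: [-1.4, -0.1, 0.5]
opening: 0.997
```

Positioned at the wing's end. I'll close lightly and lift.

Request:
arm_command(plan=[[0,0,0,0],[0,0,0,0],[0,0,0,0],[0,0,0,0],[0,0,0,0],[0,0,0,0],[0,0,0.3,0],[0,0,0.4,0],[0,0,0.4,0],[0,0,0.4,0]], hand=1, newtons=20)

```text
t: 18.55
tool_pos: [455.4, 165.5, 78.0]
ee_rot: [[-0.992, -0.128, -0.004], [-0.128, 0.992, 0.014], [0.002, 0.014, -1.0]]
force: [-1.1, -0.2, -4.2]
opening: 0.576
```

Request:
arm_command(plan=[[0,0,0.4,0],[0,0,0.3,0],[0,0,0,0],[0,0,0,0]])

```text
t: 18.95
tool_pos: [456.1, 165.6, 99.1]
ee_rot: [[-0.992, -0.128, -0.0], [-0.128, 0.992, 0.014], [-0.002, 0.014, -1.0]]
force: [-0.5, 0.6, -4.6]
opening: 0.572
```

```bash
python3 wf.py pics/w7.png
python3 - <<'E'
from h import *
c=cap("scene"); cv2.imwrite("pics/s4.png",cv2.resize(c["img"][140:300,130:330],(800,600)))
E
```

```text
tcp [456.1 165.6  99.1] opening 0.57 jaw yaw 7.4
black 614 [462.1 166.9  77.2] [[458.6, 149.7, 71.3], [466.9, 184.1, 93.1]] rect ((462.7705383300781, 168.00711059570312), (8.64411735534668, 42.181697845458984), 5.124742031097412)
  top [460.3 157.1  92.5] ((460.263916015625, 157.03758239746094), (1.1652039289474487, 20.810747146606445), 6.648088455200195)
light 3527 [457.7 166.7  66.1] [[445.7, 138.2, 61.1], [472.4, 197.4, 71.1]] rect ((458.4343566894531, 166.36996459960938), (26.81768226623535, 63.29874801635742), 7.669349670410156)
  top [465.3 175.1  70. ] ((465.8782958984375, 167.37237548828125), (11.795376777648926, 63.29874801635742), 7.669350624084473)
```

View pics/s4.png

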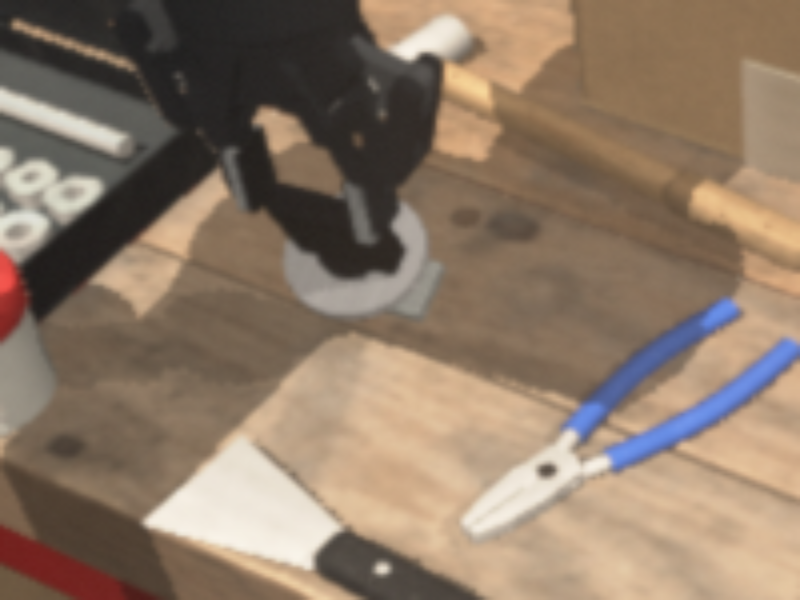

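```bash
cat > tilt.py <<'E'
from h import *
def tilt(x0=400,x1=560,y0=110,y1=230,zl=25,zh=95):
    o=robot.get_obs(); c=cap("wrist"); P,W=wpts(c,o); hsv=cv2.cvtColor(c["img"],cv2.COLOR_BGR2HSV)
    B=(W[...,0]>x0)&(W[...,0]<x1)&(W[...,1]>y0)&(W[...,1]<y1)&(W[...,2]>zl)&(W[...,2]<zh)&(hsv[...,2]>120)&(hsv[...,1]<60)
    k,l,s,_=cv2.connectedComponentsWithStats(B.astype(np.uint8)); Q=W[l==1+s[1:,4].argmax()]
    rng=np.random.default_rng(0);best=np.zeros(len(Q),bool)
    for i in range(300):
        a,b,d=Q[rng.choice(len(Q),3,False)]; m=np.cross(b-a,d-a); m=m/(np.linalg.norm(m)+1e-9)
        inl=abs((Q-a)@m)<1
        if inl.sum()>best.sum() and abs(m[2])>.5: best=inl
    q=Q[best]; m=np.linalg.svd(q-q.mean(0),full_matrices=False)[2][2]; m*=np.sign(m[2])
    print("collar n",m.round(3),"tilt",np.degrees(np.arccos(m[2])).round(1),"toward",np.degrees(np.arctan2(m[1],m[0])).round(),"mean",q.mean(0).round(1),len(q),len(Q),np.percentile(q,[1,99],axis=0).round(1).tolist())
    return q
if __name__=="__main__":
    tilt()
    o=robot.get_obs(); print(o["tool_pos"].round(1),o["force"].round(1))
E
python3 tilt.py
```

```text
collar n [-0.37  -0.073  0.926] tilt 22.2 toward -169.0 mean [458.2 166.7  65.8] 2981 3478 [[446.4, 138.5, 60.8], [472.4, 197.1, 70.8]]
[456.  165.6  98.7] [-0.  -0.1 -3.1]
```

Request:
arm_command(plan=[[0,0,1,0],[0,0,-1,0],[0,0,1,0],[0,0,-1,0],[0,0,1,0],[0,0,-1,0],[0,0,0.8,0],[0,0,-0.8,0],[0,0,0,0]])

```text
t: 20.0
tool_pos: [455.5, 165.3, 94.3]
ee_rot: [[-0.992, -0.128, -0.009], [-0.128, 0.992, 0.013], [0.007, 0.014, -1.0]]
force: [-3.0, -0.5, -3.1]
opening: 0.567
```

```bash
python3 tilt.py
```

```text
collar n [ 0.065 -0.007  0.998] tilt 3.8 toward -6.0 mean [435.6 163.   65.1] 3889 4652 [[420.8, 134.3, 63.1], [459.6, 196.3, 66.6]]
[456.8 165.6  96.1] [-0.1 -0.4 -3.8]
```

Request:
arm_command(plan=[[0,0,-0.3,0],[0,0,-0.3,0],[0,0,-0.2,0],[0,0,-0.1,0],[0,0,0,0]])

```text
t: 20.55
tool_pos: [457.5, 165.6, 72.9]
ee_rot: [[-0.992, -0.128, -0.004], [-0.128, 0.992, 0.014], [0.002, 0.014, -1.0]]
force: [0.5, -1.1, -3.4]
opening: 0.565
```

Request:
arm_command(plan=[[0,0,-0.08,0],[0,0,-0.05,0],[0,0,0,0]])

```text
t: 20.85
tool_pos: [458.9, 165.9, 70.9]
ee_rot: [[-0.992, -0.128, -0.0], [-0.128, 0.992, 0.014], [-0.002, 0.014, -1.0]]
force: [-0.7, 0.2, -3.1]
opening: 0.571
```

Request:
arm_command(plan=[[0,0,-0.1,0],[0,0,-0.05,0],[0,0,0,0]])

```text
t: 21.15
tool_pos: [461.8, 166.6, 70.8]
ee_rot: [[-0.992, -0.128, 0.008], [-0.128, 0.992, 0.016], [-0.01, 0.015, -1.0]]
force: [-1.1, 0.5, -4.2]
opening: 0.565
```

```bash
python3 tilt.py
```

```text
collar n [-0.01  -0.016  1.   ] tilt 1.1 toward -123.0 mean [445.3 164.8  40.1] 3872 4534 [[430.5, 135.7, 38.9], [468.6, 198.1, 41.3]]
[461.9 166.7  70.8] [0.8 0.8 1.4]
```

Request:
arm_command(plan=[[0,0,0,0],[0,0,0,0],[0,0,0,0],[0,0,0,0],[0,0,0.5,0],[0,0,1,0],[0,0,1,0],[0,0,0.5,0],[0,0,0,0]], hand=-1)

```text
t: 22.1
tool_pos: [461.2, 166.4, 147.5]
ee_rot: [[-0.992, -0.128, 0.007], [-0.128, 0.992, 0.016], [-0.009, 0.015, -1.0]]
force: [0.8, -0.9, -0.3]
opening: 1.003
```

```bash
python3 tilt.py; python3 wf.py pics/w8.png
```

```text
collar n [0.005 0.002 1.   ] tilt 0.3 toward 19.0 mean [447.4 165.5  39.9] 1951 2326 [[432.4, 136.9, 38.9], [472.1, 199.1, 40.9]]
[460.8 166.4 146.6] [-0.2 -0.2  0.4]
tcp [460.8 166.4 146.6] opening 1.0 jaw yaw 7.4
black 3370 [459.8 167.5  76.9] [[449.7, 144.2, 44.6], [472.1, 191.4, 89.1]] rect ((459.799072265625, 168.66064453125), (22.57886505126953, 52.056949615478516), 7.462887287139893)
  top [463.3 168.1  87.6] ((463.4188537597656, 168.08628845214844), (15.570577621459961, 49.00676727294922), 7.1416449546813965)
light 2351 [447.2 165.5  39.9] [[432.0, 136.9, 36.2], [472.9, 199.2, 41.6]] rect ((452.4251708984375, 166.07627868652344), (42.67824935913086, 64.68551635742188), 10.417425155639648)
  top [458.  167.3  82.9] ((458.0080261230469, 167.28085327148438), (49.013397216796875, 0.0), 96.87986755371094)
```

Request:
arm_command(plan=[[0,0,0,-0.15],[0,0,0,-0.15],[0,0,0,-0.15],[0,0,0,-0.15],[0,0,0,-0.15],[0,0,0,-0.15],[0,0,0,-0.15],[0,0,0,-0.15],[0,0,0,-0.15],[0,0,0,-0.15]])

```text
t: 23.2
tool_pos: [455.1, 165.5, 133.5]
ee_rot: [[-0.192, 0.981, 0.0], [0.981, 0.192, 0.007], [0.006, 0.002, -1.0]]
force: [-0.3, 0.1, 0.9]
opening: 1.002
```

Request:
arm_command(plan=[[0,0,0,-0.075],[0,0,0,0]])

```text
t: 23.4
tool_pos: [454.0, 165.4, 131.2]
ee_rot: [[-0.111, 0.994, -0.003], [0.994, 0.111, 0.006], [0.007, -0.003, -1.0]]
force: [0.6, -0.5, -0.9]
opening: 1.001
```

```bash
python3 wf.py pics/w9.png
```

```text
tcp [454.  165.4 131.2] opening 1.0 jaw yaw -83.6
black 2998 [462.9 171.9  80.1] [[450.3, 145.7, 45.7], [477.7, 193.5, 89.3]] rect ((464.1167907714844, 168.8895263671875), (29.524316787719727, 49.375953674316406), 6.15135383605957)
  top [463.8 170.   87.6] ((463.7848815917969, 168.92059326171875), (15.664093971252441, 49.27449035644531), 7.760961055755615)
light 4229 [462.9 172.4  39.9] [[433.2, 139.9, 14.6], [495.0, 199.8, 45.8]] rect ((463.9597473144531, 169.17257690429688), (64.71686553955078, 63.496604919433594), 10.496581077575684)
  top [458.2 161.8  79.4] ((460.6564025878906, 172.65773010253906), (43.41863250732422, 4.563126564025879), 76.39102935791016)
```

Request:
arm_command(plan=[[0.2,0.1,-0.4,0.02],[0.2,0.05,-0.6,0],[0,0,-0.6,0],[0,0,-0.6,0],[0,0,-0.6,0],[0,0,-0.4,0],[0,0,-0.2,0],[0,0,0,0]])

```text
t: 24.25
tool_pos: [464.2, 169.8, 36.8]
ee_rot: [[-0.152, 0.988, -0.008], [0.988, 0.152, 0.006], [0.007, -0.007, -1.0]]
force: [0.8, 0.6, 0.2]
opening: 1.001
```

Request:
arm_command(plan=[[0,0,0,0],[0,0,0,0],[0,0,0,0],[0,0,0,0],[0,0,0,0],[0,0,0,0],[0,0,0,0],[0,0,0,0]], hand=1, newtons=60)

```text
t: 25.05
tool_pos: [465.2, 170.0, 38.6]
ee_rot: [[-0.154, 0.988, -0.005], [0.988, 0.154, 0.006], [0.007, -0.004, -1.0]]
force: [0.1, -0.4, -1.4]
opening: 0.18
```

Request:
arm_command(plan=[[0,0,0.4,0],[0,0,1,0],[0,0,1,0],[0,0,1,0],[0,0,1,0],[0,0,0.6,0],[0,-0.5,0,0],[0,-1,0,0],[0,-1,0,0],[0,-1,0,0]])

```text
t: 26.05
tool_pos: [460.4, 79.7, 168.8]
ee_rot: [[-0.158, 0.987, -0.012], [0.987, 0.158, 0.005], [0.007, -0.011, -1.0]]
force: [0.5, -0.0, -3.6]
opening: 0.179
```

Request:
arm_command(plan=[[0.05,-1,0,0],[0.05,-1,0,0],[0.05,-1,0,0],[0.05,-1,0,0],[0.1,-1,0,0],[0.1,-1,0,0],[0.1,-1,0,0],[0.1,-1,0,0],[0.1,-1,0,0],[0,0,0,0]])

```text
t: 27.05
tool_pos: [468.8, -162.1, 161.1]
ee_rot: [[-0.152, 0.988, -0.028], [0.988, 0.153, 0.009], [0.013, -0.026, -1.0]]
force: [0.6, 0.8, -3.7]
opening: 0.181
```

Request:
arm_command(plan=[[0.2,-0.7,0,-0.025],[0.2,-0.8,0,0],[0.2,-0.8,0,0],[0.2,-0.6,-0.2,0],[0.1,-0.2,-0.2,0],[0,0,0,0]])

```text
t: 27.65
tool_pos: [487.7, -241.5, 146.1]
ee_rot: [[-0.125, 0.992, -0.036], [0.992, 0.126, 0.016], [0.021, -0.033, -0.999]]
force: [0.6, 0.9, -3.9]
opening: 0.18
```

```bash
cat > slot.py <<'E'
from h import *
import sys
o=robot.get_obs(); c=cap("wrist"); P,W=wpts(c,o); R=np.array(o["ee_rot"])
print("tcp",o["tool_pos"].round(1),"jaw yaw",np.degrees(np.arctan2(-R[0][1],R[1][1])).round(1),"toolz",R[:,2].round(3),"F",o["force"].round(1))
cv2.imwrite(sys.argv[1],c["img"]); np.savez("slot.npz",W=W,P=P,img=c["img"])
hsv=cv2.cvtColor(c["img"],cv2.COLOR_BGR2HSV)
m=(abs(W[...,2]-86)<4)&(abs(W[...,0]-520)<130)&(abs(W[...,1]+240)<120); print("hatch z",np.median(W[m][:,2]).round(2))
# slot: rays to plane z=86 where depth point is below the hatch
cam=np.array(c["tool_from_camera"])[:3,3]@R.T+o["tool_pos"]
Q=cam+(W-cam)*((86-cam[2])/(W[...,2]-cam[2]))[...,None]
ex=np.array([.9917,.1288]);ey=np.array([-.1288,.9917]);S=np.array([487.3,-241.5])
bx=(Q[...,:2]-S)@ex; by=(Q[...,:2]-S)@ey
s=(W[...,2]<82)&(abs(bx)<28)&(abs(by)<42)
k,l,st,_=cv2.connectedComponentsWithStats(s.astype(np.uint8)); B=l==1+st[1:,4].argmax()
print("slot px",B.sum(),"bx",np.percentile(bx[B],[1,50,99]).round(1),"by",np.percentile(by[B],[1,50,99]).round(1))
# foot points: bright between hatch and collar
zf=o["tool_pos"][2]-38.6
F=(W[...,2]>zf-4)&(W[...,2]<zf+44)&(W[...,2]>90)&(np.hypot(W[...,0]-o["tool_pos"][0],W[...,1]-o["tool_pos"][1])<60)
for a,b in((0,14),(34,44)):
    f=F&(W[...,2]>zf+a-3)&(W[...,2]<zf+b)
    if f.sum()>20: print("part",a,f.sum(),"bx",np.percentile((W[f][:,:2]-S)@ex,[1,99]).round(1),"by",np.percentile((W[f][:,:2]-S)@ey,[1,99]).round(1),W[f][:,2].mean().round(1))
E
python3 slot.py pics/w10.png
```

```text
tcp [ 487.7 -241.5  146.1] jaw yaw -82.8 toolz [-0.036  0.016 -0.999] F [ 0.6  0.9 -3.9]
hatch z 85.92
slot px 718 bx [-15.8   1.9  17.9] by [17.3 26.9 30.4]
part 0 271 bx [-15.1  14. ] by [24.8 28.7] 118.7
part 34 6260 bx [-31.4  31.2] by [-10.6  30.8] 147.5
```

View pics/w10.png

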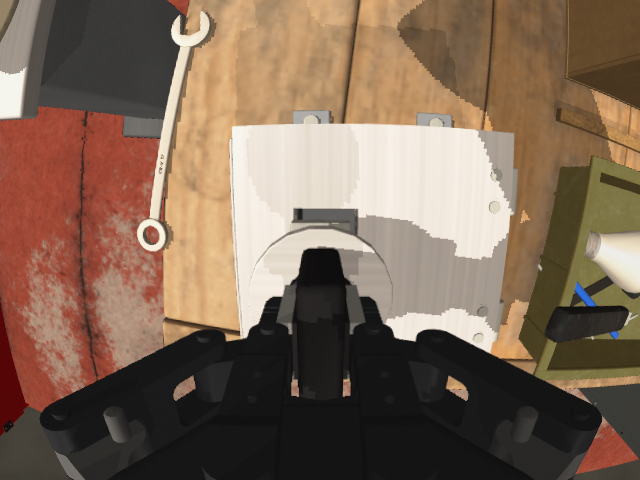

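Request:
arm_command(plan=[[0.07,0,-0.2,0],[0,0,-0.3,0],[0,0,-0.25,0],[0,0,0,0]])

```text
t: 28.1
tool_pos: [489.3, -238.7, 126.0]
ee_rot: [[-0.128, 0.991, -0.036], [0.992, 0.128, 0.017], [0.022, -0.034, -0.999]]
force: [-0.7, 0.4, -3.6]
opening: 0.18
```

```bash
python3 slot.py pics/w11.png
```

```text
tcp [ 489.3 -238.7  126. ] jaw yaw -82.6 toolz [-0.036  0.017 -0.999] F [-0.7  0.4 -3.6]
hatch z 85.9
slot px 180 bx [-15.9   4.4  18.1] by [23.5 30.  30.7]
part 0 278 bx [-13.2  15.8] by [27.6 31.2] 98.6
part 34 6261 bx [-29.4  33.1] by [-8.1 33.3] 127.4
```

Request:
arm_command(plan=[[0,-0.1,0,0],[0,0,-0.15,0],[0,0,0,0]])

```text
t: 28.45
tool_pos: [489.7, -241.6, 123.0]
ee_rot: [[-0.128, 0.991, -0.035], [0.992, 0.128, 0.016], [0.02, -0.032, -0.999]]
force: [0.5, -1.1, -3.5]
opening: 0.179
```

Request:
arm_command(plan=[[0,0,-0.2,0],[0,0,-0.2,0],[0,0,-0.2,0],[0,0,0,0]])

```text
t: 28.85
tool_pos: [489.6, -241.7, 106.6]
ee_rot: [[-0.128, 0.991, -0.035], [0.992, 0.128, 0.016], [0.02, -0.032, -0.999]]
force: [-0.0, 0.6, -3.7]
opening: 0.18
```

Request:
arm_command(plan=[[0,0,-0.2,0],[0,0,-0.2,0],[0,0,-0.15,0],[0,0,0,0]])

```text
t: 29.25
tool_pos: [489.9, -242.0, 93.6]
ee_rot: [[-0.128, 0.991, -0.034], [0.992, 0.128, 0.015], [0.019, -0.031, -0.999]]
force: [-2.0, 1.3, -0.2]
opening: 0.179
```

Request:
arm_command(plan=[[0,0,-0.1,0],[0,0,-0.06,0],[0,0,0,0]])

```text
t: 29.55
tool_pos: [490.0, -242.1, 93.9]
ee_rot: [[-0.129, 0.991, -0.033], [0.992, 0.129, 0.013], [0.017, -0.031, -0.999]]
force: [-0.3, -0.2, -3.4]
opening: 0.18
```

```bash
cat > col.py <<'E'
from h import *
import tilt
q=tilt.tilt(430,560,-300,-180,89,125)
E
python3 col.py
```

```text
collar n [ 0.034 -0.008  0.999] tilt 2.0 toward -13.0 mean [ 487.5 -229.2   95.3] 5240 5920 [[458.3, -254.9, 93.5], [520.9, -212.4, 96.9]]
```

Request:
arm_command(plan=[[0,0,-0.25,0],[0,0,-0.25,0],[0,0,-0.1,-0.05]])

```text
t: 29.9
tool_pos: [490.3, -242.4, 93.1]
ee_rot: [[-0.08, 0.996, -0.029], [0.997, 0.08, 0.01], [0.012, -0.028, -1.0]]
force: [0.3, 2.7, -0.4]
opening: 0.18
```

Request:
arm_command(plan=[[0,0,0,-0.12],[0,0,0,-0.12],[0,0,0,-0.12],[0,0,0,-0.12]])

```text
t: 30.3
tool_pos: [491.2, -242.2, 93.0]
ee_rot: [[0.406, 0.914, -0.018], [0.914, -0.405, 0.021], [0.012, -0.025, -1.0]]
force: [1.4, 3.5, 1.4]
opening: 0.179
```

Request:
arm_command(plan=[[0,0,0,-0.12],[0,0,0,-0.12],[0,0,0,-0.12],[0,0,0,-0.12]])

```text
t: 30.7
tool_pos: [493.4, -241.7, 92.8]
ee_rot: [[0.794, 0.608, -0.001], [0.607, -0.794, 0.027], [0.015, -0.022, -1.0]]
force: [-1.0, 5.9, 3.9]
opening: 0.179
```

Request:
arm_command(plan=[[0,0,0,-0.12],[0,0,0,-0.12],[0,0,0,-0.12],[0,0,0,-0.1]])

```text
t: 31.1
tool_pos: [494.5, -241.3, 92.9]
ee_rot: [[0.985, 0.174, 0.014], [0.173, -0.985, 0.024], [0.018, -0.021, -1.0]]
force: [0.5, -0.2, 0.5]
opening: 0.175
```

```bash
python3 -c "
from workcell import robot
o=robot.get_obs();print(o['torque'].round(2),o['force'].round(1),o['joint_positions'].round(1))"
```

```text
[-0.27  0.05  0.02] [ 0.5 -0.2  0.5] [-39.   28.4  90.7   1.8  61.2  40.2]
```

Request:
arm_command(plan=[[0,0,0,-0.06],[0,0,0,-0.06],[0,0,0,-0.06]])

```text
t: 31.4
tool_pos: [494.8, -243.0, 92.8]
ee_rot: [[1.0, -0.011, 0.018], [-0.011, -1.0, 0.016], [0.018, -0.016, -1.0]]
force: [-2.1, 0.8, 1.8]
opening: 0.183
```

```bash
python3 -c "
from workcell import robot
o=robot.get_obs();print(o['torque'].round(2),o['force'].round(1),o['ee_rot'].round(3))"; python3 col.py
```

```text
[-0.    0.1   1.88] [-2.1  0.8  1.8] [[ 1.    -0.011  0.018]
 [-0.011 -1.     0.016]
 [ 0.018 -0.016 -1.   ]]
collar n [-0.006 -0.012  1.   ] tilt 0.8 toward -117.0 mean [ 507.3 -243.7   94.4] 5197 5863 [[483.8, -274.5, 93.1], [524.1, -211.8, 95.5]]
```

Request:
arm_command(plan=[[0,0,0,0],[0,0,0,0],[0,0,0,0],[0,0,0,0],[0,0,0.4,0],[0,0,0.8,0],[0,0,1,0],[0,0,1,0],[0,0,0.5,0],[0,0,0,0]], hand=-1)

```text
t: 32.45
tool_pos: [495.2, -242.6, 191.9]
ee_rot: [[1.0, -0.011, 0.021], [-0.011, -1.0, 0.016], [0.021, -0.016, -1.0]]
force: [0.5, -0.6, 0.4]
opening: 0.996
```

```bash
python3 col.py
python3 - <<'E'
from h import *
o=robot.get_obs(); c=cap("wrist"); P,W=wpts(c,o); hsv=cv2.cvtColor(c["img"],cv2.COLOR_BGR2HSV)
cv2.imwrite("pics/w12.png",c["img"])
print(o["t"],o["tool_pos"].round(1),o["force"].round(1),o["opening"])
m=(W[...,2]>136)&(W[...,2]<150)&(abs(W[...,0]-490)<45)&(abs(W[...,1]+241)<45)&(hsv[...,2]<85)
k,l,s,_=cv2.connectedComponentsWithStats(m.astype(np.uint8)); Q=W[l==1+s[1:,4].argmax()]
print("wing top",Q.mean(0).round(1),cv2.minAreaRect(Q[:,:2].astype(np.float32)))
h=(abs(W[...,0]-520)<100)&(abs(W[...,1]+240)<90)&(abs(W[...,2]-86)<5); print("hatch z",np.percentile(W[h][:,2],[5,50,95]).round(1))
E
```

```text
collar n [ 0.004 -0.002  1.   ] tilt 0.2 toward -23.0 mean [ 495.7 -243.4   94. ] 3295 3866 [[464.8, -274.0, 93.0], [523.7, -212.0, 95.0]]
32.5 [ 495.  -242.5  191. ] [ 0.  -0.   0.5] 0.9995494413404529
wing top [ 494.4 -242.8  141.6] ((492.9606018066406, -242.8184051513672), (49.13075637817383, 15.586479187011719), 1.9574329853057861)
hatch z [84.7 85.9 87.1]
```

View pics/w12.png

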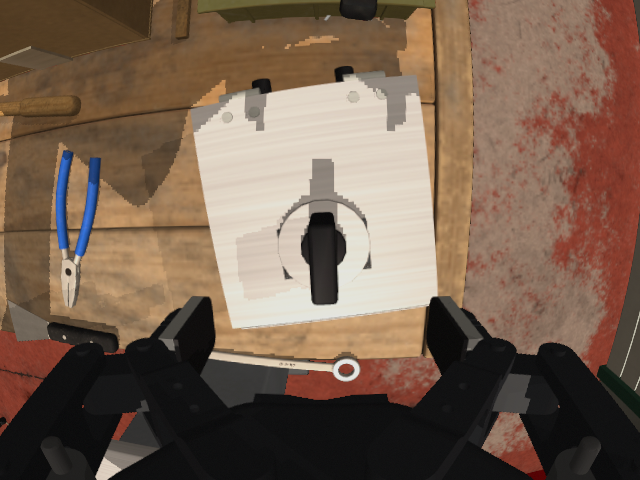

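```bash
python3 -c "
from workcell import robot
print(robot.job_done())"
```

```text
the job is handed in; nothing more can be done
None
```

The job is done and handed in at about 32.5 s on the robot's clock: the hatch is shut and the fastener is seated, turned and released.

**Steps:**
- I pushed the hatch shut, then stood the fastener upright and let go of it.
- I took it again by its wing, put its foot in the slot and pushed it home.
- I turned it clockwise to the stop, where the torque rose to 1.9 N m, then let go and moved clear.

**Last checks:**
- **Hatch:** its upper face reads 86 mm in both cameras, so it is shut.
- **Fastener:** after release the collar's top reads 94.0 mm, exactly seated on the hatch, and the tilt is 0.2°.
- **Turn:** the wing stands about 95° from where it went in, which is within the play at the stop.
- **Hand:** it is open and clear, with about zero force.

**What disagreed or went wrong:**
- **TCP offset:** `robot.tcp_to_tips` says 25 mm, but the wrist and scene cameras put the shut fingertips about 12 mm behind the reported TCP. The force when the hatch shut agreed with the cameras, so I worked with the measured offset.
- **Standing it up:** three tries were needed. Pinched mid-wing, it was held by friction and did not pivot. Pushed on the wing, it slid about 30 mm. A light pinch at the wing's end, a lift and small vertical jerks then swung it upright.
- **Hand tools:** I never meant to touch them, and the later pictures show none visibly moved, but I did not measure their positions before and after. While the mid-wing pinch was being tried, the fastener's foot came near the hammer handle.

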